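# Clip the drawing to the tilting board and hold the board at its mark

## Task

The mounted drawing is standing loose on the ledge of the upright drawing board: take the black spring clip off the organiser's rim and clip it over the top edge of the board so that it clamps drawing and board together, roughly in the middle, and let go of it. Then take hold of the board, lower it until its white pointer is in line with the red index on the stay, and keep holding it there, because the stay is slack and the board would sink: you finish while holding it, so that I can tighten the wing knobs. Don't let the board drop or the drawing slip off its ledge, and leave the red index and the other things on the desk where they are.

Things in the scene. Friction and masses are not known exactly. Their poses are not given: they have to be found in the camera images.
- clip_center (a point): Pivot of the black spring clip (like a big clothes peg, orange jaw pads, 26 mm wide, 50 g), at the start clamped on the organiser's -x rim, jaws down. z: up along the handles; y: pivot pin; x: the way handles and jaws open. The axes belong to one half, so x and z lean by half the opening angle jaw from the clip's middle plane.
- clip: Same point and axes. Flat handles, 24 mm wide, 6 to 48 mm above the pivot, flare outward: tips 52 mm apart on the rim. Squeezed fully (8 N at the tips, 15 N half way up; grip 25 N) they stop parallel, 18 mm over their outer faces, jaws 26 mm apart. Jaw pads: bars of 5 mm radius, 36 mm below the pivot (32 when open). Let go, the spring closes it with 7 N.
- jaw (a joint): Opening of the clip, rad: 0 closed (jaws 2 mm apart), 0.11 on the organiser's rim, 0.31 when closed on board and drawing together (13 mm), 0.70 squeezed fully open (jaws 26 mm apart). The inside of the clip takes an edge up to 6 mm below the pivot.
- organiser: Grey open desk organiser, fixed, 100 (x) x 120 (y) x 80 mm high, walls 6 mm; origin under its centre, z up. The clip sits on the rim of its -x wall, pivot 12 mm above the rim, within 20 mm of that wall's middle, closing along the organiser's x.
- hinge (a point): Middle of the hinge line along the board's lower edge, 35 mm above the desk, on the fixed stand. y runs along the hinge, z is up, -x points to the board's top edge when it lies flat (the robot's side).
- board (a joint): Tilt of the drawing board, rad: 0 flat, 1.57 upright, start 1.40, stop 1.44. Pale wood, 340 wide, 235 mm from hinge to top edge, 8 mm thick, 0.6 kg; leans back to the robot, face away from it. Slack stay: it stays up alone only above about 76 degrees, lower down it sinks slowly (0.5 to 3 N at the top edge hold it).
- board_top (a point): Middle of the board's top edge at half thickness, moving with it. x: along the board from top edge down to hinge; y: along the edge; z: out of the drawn face. Back at z -4 mm, face +4, drawing's front +9. Both faces are free for gripping at the top; the stay's quadrants and wing knobs lie beyond 175 mm to either side.
- drawing_center (a point): Centre of the drawing: A4 on stiff board, 210 high x 297 wide x 5 mm, 90 g, standing loose on the board's ledge, leaning on its face; axes as board_top. On the ledge this point is 112 mm below the board's top edge, so the drawing's upper edge is 7 mm below it; it is within 10 mm of the board's middle sideways.
- board_pointer (a point): White pointer blade on the +y side of the board, 30 x 22 x 4 mm, 211 mm from the hinge line, 180 mm to the side; axes as board_top.
- mark (a joint): Tilt at which the red index is set, rad, on the same scale as board (0 flat); between 0.84 and 1.05 (48 to 60 degrees). The board is at the mark when both values are equal.
- index (a point): Red index on the stay's quadrant on the +y side, a tab 20 x 18 x 5 mm, 184 mm from the hinge line, 180 mm to the side. Its x points to the hinge. The board is at the mark when the white pointer is in line with it.
- drawing: The mounted drawing (see drawing_center); origin in the middle of its back face.
- tumbler: Bystander: black drinking tumbler with grey lid, 78 mm across, 155 mm high, standing on the desk; origin under its centre.
- tape: Bystander: roll of orange tape lying flat, 90 mm across, 24 mm high; origin under its centre.
- mouse: Bystander: black computer mouse, 105 x 60 x 34 mm; origin under its centre.
- books: Fixed pile of three books, 170 x 140 x 64 mm high, on the other side of the board from the organiser; origin under its centre.
Things that resemble listed ones, but are neither listed nor needed, are in the scene too. What is shaped like the clip but green is not meant.

How it is judged:
On the way, in this order (a step that is already met when the one before it is completed fails the run):
1. the clip clamps drawing and board together near the middle of the top edge and has been let go (contact force between clip and drawing above 1.5 N and contact force between clip and board above 1.5 N and x of drawing_center in the frame of board_top between 0.1 and 0.122 m and z of drawing_center in the frame of board_top below 0.01 m and contact force between the fingers and clip below 0.1 N and distance between clip_center and board_top below 0.06 m), for 0.3 s.
2. the board is held at the mark (angle between the x axis of board_pointer and the x axis of index, either way round below 0.06 rad and velocity of joint board between -0.1 and 0.1 rad/s and contact force between the fingers and board above 0.3 N), for 0.3 s.
At the end, for the whole second after the job is handed in: Robot fingers hold the board still (over 0.3 N) with its pointer within 0.06 rad of the red index; the clip, let go, clamps drawing and board (over 1.5 N on each) within 60 mm of the top edge's middle; the drawing is on the ledge, flat on the board (about 10 mm) (all of step 1 and all of step 2); the arm keeps its last pose, push and grip.
It fails at once if the board was dropped (below 35 degrees) (value of joint board below 0.61 rad).
It fails at once if the drawing came off the board (distance between drawing_center and board_top above 0.17 m).
It fails at once if the clip was dropped on the desk (height (world z) of clip_center below 0.03 m).
It fails at once if the red index was shifted (distance of index from where it was at the start of the episode above 0.006 m).
It fails at once if a thing on the desk was pushed away (distance of any of tumbler, tape, mouse from where it was at the start of the episode above 0.03 m).
It also fails if it takes over 61 s, if anything falls off the work surface, if the arm or the gripper's body presses on something with over 40 N, if the wrist force passes 120 N, or if a joint passes its speed limit or range.

## Robot

A 6-joint arm with a two-finger parallel gripper is mounted at the origin on the work surface. World frame = base frame: x ahead of the robot, y to its left, z up, the work surface at z = 0. Lengths are in m, angles in rad, forces in N, time in s.
With the tool pointing down it reaches from about 0.35 to 0.975 m from the base axis. Payload 4.9 kg.
Tool frame: the origin (TCP) lies at the very end of the fingers, on their centre line; the grasp point (between the pads) lies 19 mm behind it (env.grip_depth is the z of the grasp point in the tool frame, in m); z points along the fingers, y is the line along which they close (so a half turn about z gives the same grasp; the last joint's range is limited). The gripper opens to 85 mm and grips with 20 to 120 N. Pads are 22 mm wide; open, the fingers measure 114 mm over their backs; the gripper's body (76 mm by 85 mm) begins 54 mm behind the grasp point. The pads swing forward as they close: fully open they stand 13 mm farther back than shut.
Start: joints at [-1.335, 0.053, 1.613, -0, 1.476, -0.119], TCP at [0.217, -0.586, 0.231] pointing down, gripper open.
Joint ranges: [-3.01, 3.01], [-1.01, 2.22], [0.06, 2.58], [-1.02, 4.17], [0.09, 2.62], [-3.14, 3.14]. Speed limits (rad/s): [2.57, 2.57, 3.14, 3.14, 3.14, 3.14].

## Interface

Orientations are given as [roll, pitch, yaw] about the fixed x, y, z axes, in that order (R = Rz(yaw) Ry(pitch) Rx(roll)).
In Python, from plant import env gives the robot as it stands.
- The arm moves only by the tool jog_arm, never from a script. Its argument "commands" is text: rows parted by semicolons, each of 4 numbers parted by spaces: the shift along the tool's x, y, z in cm, then the turn about the tool's z in rad. A call has 1 to 12 rows; each row shifts and turns the commanded pose from where the row before left it, along the tool's axes as they then stand; what a row does not reach is not made up. A row lasts 1/12 s, in which the tool goes at most 41.7 mm and 7.16 degrees, less where a joint would pass 70% of its speed; a pose out of reach is approached as far as the arm can. A call with a gripper value outside its range is refused whole. "grip" is the opening, from -1 (shut) to 1 (fully open), so that 0 is half open, set as the call begins (left out, the last holds). The fingers move at their own pace and stop on an object; "grip_force" is the grip in N (left out, the last holds). Time passes only in rows, so rows that do not move let the fingers close. It gives the time, the measured TCP pose, the force, the opening and the grip force at its end, in the units of the state.
- env.sense(): the state, without advancing time (a new reading comes with each control period).
- env.grab_frame(name): name is "scene" or "top"; returns (picture, depth): 480x640x3 uint8, blue, green, red; 480x640 float32, m along the optical axis (not along the pixel's ray), 0 where there is no reading.
- env.camera_params(name): a dict with "fx", "fy", "cx", "cy" (pixels), "distortion" ([k1, k2, p1, p2, k3] as OpenCV has them; the pictures are not rectified), "R" (3x3) and "t" (3): a world point X has camera coordinates R X + t. Camera axes: x right, y down, z forward; pixel columns grow to the right and rows downward; lengths in m; the calibration is good to about 2 mm. A picture is of the moment at which its call begins. camera_params takes no time and is no camera call.
- env.hand_in(): hands the job in; it is judged then, once.
The state is a dict: "t": time; "qpos": joint angles; "qd": joint speeds; "tau": joint torques, N m; "tool_pos": TCP position; "tool_rot": TCP orientation; "wrist_force": force on the tool from outside, world axes, zero at the start; "wrist_torque": the same for the moment, N m; "opening": opening from 0.0 (shut) to 1.0 (fully open); "finger_force": force on a finger pad.
Only numpy, scipy, OpenCV 4.12 (cv2) and the standard library are available. Lean on these libraries where they do the work, as an engineer would, in place of code of your own. Each camera call takes 0.05 s, during which the arm holds its last target. There are 200 camera calls.

## Working session

There is one attempt and no reset: what is moved stays moved. The work goes in short steps, Python scripts to look and compute and a tool call to move; the robot and the scene stay as the last step left them, time stands still between calls to the robot, and variables do not carry over. Pictures are saved under pics/ and viewed, at most 11 in all, crops included, and the job is handed in when it is done.

Besides the shell and the picture viewer there is one more tool, called after ">>>" by a JSON object that holds its "op" and its "data", one argument or row to a line. jog_arm: Moves the arm, as the interface text tells. Its arguments: {"type":"object","properties":{"commands":{"type":"string"},"grip":{"type":"number"},"grip_force":{"type":"number"}},"required":["commands"]}

```bash
mkdir -p pics; cat > h.py <<'E'
import numpy as np, cv2
from plant import env
from scipy.spatial.transform import Rotation as Ro
def grab(n):
    im,d=env.grab_frame(n); im=np.array(im); d=np.array(d)
    np.savez('last_%s.npz'%n,im=im,d=d); return im,d
def load(n):
    z=np.load('last_%s.npz'%n); return z['im'],z['d']
def px2w(n,u,v,z=None,d=None):
    c=env.camera_params(n); K=np.array([[c['fx'],0,c['cx']],[0,c['fy'],c['cy']],[0,0,1.]])
    p=cv2.undistortPoints(np.array([[[u,v]]],float),K,np.array(c['distortion'],float))[0,0]
    R=np.array(c['R']);t=np.array(c['t'])
    if z is None:
        if d is None:
            D=load(n)[1]; w=D[int(v)-1:int(v)+2,int(u)-1:int(u)+2]; w=w[w>0]; d=np.median(w) if len(w) else np.nan
        return R.T@(np.array([p[0],p[1],1])*d-t)
    o=-R.T@t; r=R.T@np.array([p[0],p[1],1]); return o+r*(z-o[2])/r[2]
def cloud(n):
    c=env.camera_params(n); K=np.array([[c['fx'],0,c['cx']],[0,c['fy'],c['cy']],[0,0,1.]])
    im,D=load(n); vv,uu=np.mgrid[:480,:640]
    p=cv2.undistortPoints(np.stack([uu,vv],-1).reshape(-1,1,2).astype(float),K,np.array(c['distortion'],float))[:,0]
    P=np.c_[p,np.ones(len(p))]*D.reshape(-1,1)
    W=(P-np.array(c['t']))@np.array(c['R']); W[D.ravel()==0]=np.nan
    return W.reshape(480,640,3),im
def w2px(n,X):
    c=env.camera_params(n); K=np.array([[c['fx'],0,c['cx']],[0,c['fy'],c['cy']],[0,0,1.]])
    return cv2.projectPoints(np.array(X,float).reshape(-1,1,3),cv2.Rodrigues(np.array(c['R']))[0],np.array(c['t'],float),K,np.array(c['distortion'],float))[0][:,0]
E
python3 - <<'E'
from h import *
for n in('scene','top'):
    im,d=grab(n); cv2.imwrite('pics/%s0.png'%n,im)
    c=env.camera_params(n); print(n,-np.array(c['R']).T@c['t'],np.array(c['R'])[2],c['fx'])
s=env.sense();print(s['tool_rot'],s['t'],s['opening'],env.grip_depth)
E
```

```text
scene [ 1.19383482 -0.90439919  1.08045949] [-0.42717712  0.61847583 -0.65955087] 614.7840167408208
top [ 0.41764975 -0.01253413  1.0084227 ] [ 0.16068643  0.01895724 -0.98682344] 442.3813760384128
[-3.13973511e+00 -2.34824193e-04  3.54801628e-01] 0.1 0.9984449742674002 -0.0187
```

View pics/scene0.png

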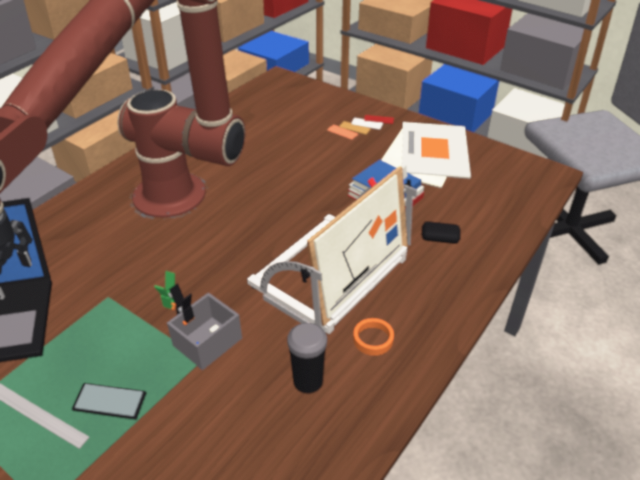

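View pics/top0.png

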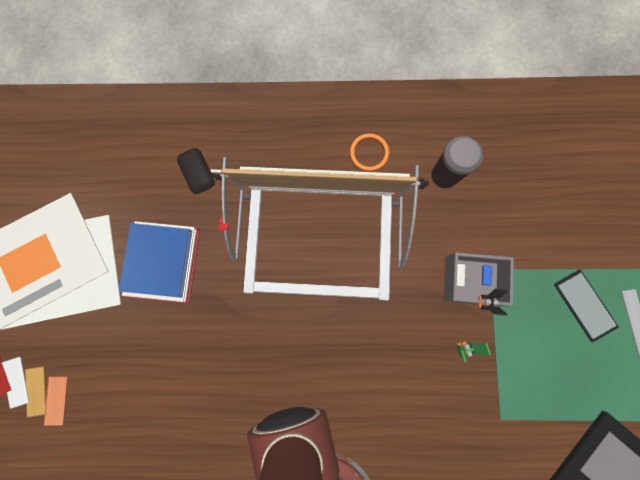

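Both pictures show the candidates for "clip". The black peg stands on the organiser's near rim: top (492,300), scene (182,305). The green peg is at top (475,350), scene (168,293). Black fits the description. The red index is at top (223,226), and the white pointer is about (215,173).

```bash
python3 - <<'E'
from h import *
im,_=load('top'); im2,_=load('scene')
a=cv2.resize(im[240:320,435:525],None,fx=4.4,fy=4.4,interpolation=cv2.INTER_CUBIC)
b=cv2.resize(im2[265:365,150:250],None,fx=3.9,fy=3.9,interpolation=cv2.INTER_CUBIC)
c=cv2.resize(im[150:240,195:255],None,fx=3.3,fy=3.3,interpolation=cv2.INTER_CUBIC)
H=600;W=800;o=np.zeros((H,W,3),np.uint8)
o[:a.shape[0],:a.shape[1]]=a;o[:b.shape[0],400:400+b.shape[1]]=b[:, :400];
c=c[:600-352] if c.shape[0]>248 else c
o[352:352+c.shape[0],:c.shape[1]]=c
cv2.imwrite('pics/crop1.png',o)
W,im=cloud('top')
def st(name,m):
    P=W[m]; P=P[~np.isnan(P[:,0])]; print(name,len(P),P.min(0).round(3),P.max(0).round(3),np.median(P,0).round(4))
    return P
# organiser rim
reg=np.zeros((480,640),bool); reg[245:315,435:525]=1
P=st('rim',reg&(abs(W[...,2]-.08)<.006)); print(cv2.minAreaRect((P[:,:2]*1000).astype(np.float32)))
P=st('clip',reg&(W[...,2]>.088))
for z in (.09,.1,.11,.12,.13): 
    q=P[abs(P[:,2]-z)<.005]; print(z,len(q),q.mean(0).round(4) if len(q) else '')
# board
reg[:]=0; reg[160:195,215:425]=1
P=st('board',reg&(W[...,2]>.22))
# board back face plane from top
hs=cv2.cvtColor(im,cv2.COLOR_BGR2HSV)
wood=reg&(W[...,2]>.1)&(W[...,1]<.15)&(W[...,1]>-.15)
P=st('wood',wood)
for y in(-.12,-.06,0,.06,.12):
    q=P[(abs(P[:,1]-y)<.01)]
    q=q[q[:,0].argsort()]; k=q[q[:,2]>.255]; print(y,q[:,2].max(), k.mean(0).round(4) if len(k) else '', len(k))
red=(hs[...,1]>150)&((hs[...,0]<6)|(hs[...,0]>174)); reg[:]=0; reg[215:240,212:235]=1
st('index',red&reg); v,u=np.nonzero(red&reg); print(u.mean(),v.mean())
# stand on desk edges
for uv in((250,292),(384,298),(256,190),(389,195)): print(uv,px2w('top',*uv).round(4))
W2,im2=cloud('scene')
n=(W2[...,2]>.06)&(abs(W2[...,1])<.17)&(W2[...,0]>.45)&(W2[...,0]<.8)
reg[:]=0;reg[170:330,310:412]=1
Q=W2[n&reg]; print(len(Q),Q.min(0),Q.max(0)); 
q=Q[(Q[:,2]>.1)&(Q[:,2]<.22)]
m=q.mean(0); u,s,vt=np.linalg.svd(q-m); 
r=abs((q-m)@vt[2]); q=q[r<.008]; m=q.mean(0); vt=np.linalg.svd(q-m)[2]; print('plane',m,vt[2],len(q))
E
```

```text
rim 669 [ 0.412 -0.405  0.074] [ 0.53  -0.276  0.085] [ 0.4778 -0.3359  0.0793]
((468.6898498535156, -339.064697265625), (121.11467742919922, 113.51578521728516), 84.37356567382812)
clip 356 [ 0.403 -0.361  0.088] [ 0.452 -0.332  0.146] [ 0.4282 -0.3451  0.1185]
0.09 33 [ 0.4252 -0.3433  0.0921]
0.1 79 [ 0.4259 -0.3455  0.099 ]
0.11 52 [ 0.4273 -0.3451  0.1102]
0.12 55 [ 0.4305 -0.346   0.1206]
0.13 47 [ 0.4289 -0.346   0.1305]
board 1893 [ 0.633 -0.171  0.22 ] [0.662 0.188 0.27 ] [ 0.6472 -0.0026  0.2627]
wood 2687 [ 0.633 -0.15   0.1  ] [0.678 0.15  0.27 ] [ 0.6506 -0.0026  0.2513]
-0.12 0.26911186314894153 [ 0.6405 -0.1201  0.2639] 89
-0.06 0.2685537487684746 [ 0.6444 -0.0598  0.264 ] 84
0 0.2692447870121555 [ 6.474e-01 -3.000e-04  2.639e-01] 92
0.06 0.26841060620681567 [0.6513 0.0603 0.2637] 87
0.12 0.2687858743115336 [0.6545 0.1193 0.2639] 86
index 90 [ 0.565  0.174 -0.005] [0.609 0.234 0.184] [0.5739 0.1867 0.1749]
222.4111111111111 225.16666666666666
(250, 292) [0.4508 0.1549 0.0231]
(384, 298) [ 0.4362 -0.1405  0.0251]
(256, 190) [0.6831 0.1454 0.0249]
(389, 195) [ 0.6675 -0.1582  0.0278]
7736 [ 0.63250592 -0.16980453  0.06006484] [0.70397484 0.16997601 0.27371476]
plane [ 0.67105586 -0.01676153  0.1616888 ] [ 0.98367928 -0.05191095  0.17227977] 4096
```

View pics/crop1.png

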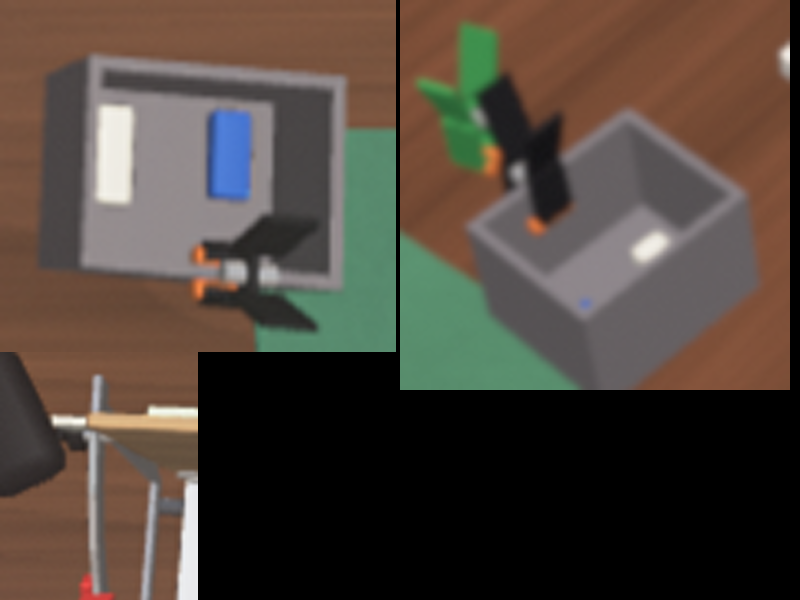

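The crop confirms the choice: the black peg with orange pads straddles the organiser's near wall, pins near (240,272) in the crop, i.e. about (490,302) in the top picture. The green peg is separate. Next come the exact rim line, the board's middle and the mark.

```bash
cat >> h.py <<'E'
def go(x,y,z,yaw):
    s=env.sense(); p=np.array(s['tool_pos']); R=Ro.from_euler('xyz',s['tool_rot'])
    d=R.inv().apply(np.array([x,y,z])-p)*100
    dy=(yaw-s['tool_rot'][2]+np.pi)%(2*np.pi)-np.pi
    print('t',round(s['t'],2),'pos',p.round(4),'rot',np.round(s['tool_rot'],3),'shift cm',d.round(2),'turn',round(-dy,3),'open',s['opening'])
    # shift in axes after the turn
    R2=Ro.from_euler('xyz',[s['tool_rot'][0],s['tool_rot'][1],yaw]); print('  after-turn shift',(R2.inv().apply(np.array([x,y,z])-p)*100).round(2))
E
python3 - <<'E'
from h import *
W,im=cloud('top')
# rim lines at z=.08: outer corners seen in crop
for uv in((453,300.3),(512,305.5),(457,252.5),(513,257.5)): print(uv,px2w('top',*uv,z=.08).round(4))
for v,u in((301.5,487),):print('rim at clip',px2w('top',u,v,z=.08).round(4))
for uv in((488.5,301.8),(496,302.5)): print('pin ends',px2w('top',*uv,z=.092).round(4))
reg=np.zeros((480,640),bool);reg[245:315,435:525]=1
P=W[reg&(W[...,2]>.128)&(W[...,2]<.15)]
print('tips',len(P));
for s in (P[:,0]<.428,P[:,0]>=.428): print(P[s].mean(0).round(4),P[s].min(0).round(4),P[s].max(0).round(4))
reg[:]=0;reg[160:200,205:435]=1
P=W[reg&(W[...,2]>.262)]; print('board y ext',np.nanpercentile(P[:,1],[0,1,50,99,100]))
A=np.c_[P[:,1],np.ones(len(P))]; P=P[abs(P[:,1])<.15]; print(np.polyfit(P[:,1],P[:,0],1),len(P))
n=np.array([.98368,-.05191,.17228]); m=np.array([.67106,-.01676,.16169])
yaw=np.arctan2(n[1],n[0]); tilt=np.arctan2(np.hypot(n[0],n[1]),n[2]); print('yaw,tilt',yaw,tilt)
ex=np.array([np.cos(yaw),np.sin(yaw),0]);ez=np.array([0,0,1.]);ey=np.array([-np.sin(yaw),np.cos(yaw),0])
# hinge-plane: mid-plane = front -9mm ; hinge at z=.035
q=m-.009*n; down=np.array([np.cos(tilt),0,-np.sin(tilt)]); dn=ex*np.cos(tilt)-ez*np.sin(tilt)
k=(q[2]-.035)/np.sin(tilt); h=q+dn*k; print('hinge pt',h)
idx=np.array([.5739,.1867,.1749]); r=idx-h; print('index r',r@ey,-(r@ex),r[2],np.hypot(r@ex,r[2]),np.arctan2(r[2],-(r@ex)))
top=h-dn*.235; print('top line pt',top)
go(.428,-.346,.22,1.49)
E
```

```text
(453, 300.3) [ 0.4299 -0.2747  0.08  ]
(512, 305.5) [ 0.4191 -0.3936  0.08  ]
(457, 252.5) [ 0.5289 -0.2884  0.08  ]
(513, 257.5) [ 0.5177 -0.4032  0.08  ]
rim at clip [ 0.4273 -0.3437  0.08  ]
pin ends [ 0.4266 -0.3423  0.092 ]
pin ends [ 0.4251 -0.3572  0.092 ]
tips 126
[ 0.4057 -0.3439  0.1376] [ 0.403  -0.356   0.1287] [ 0.4087 -0.3325  0.1457]
[ 0.4474 -0.3482  0.1382] [ 0.4411 -0.3615  0.1288] [ 0.4524 -0.3366  0.1454]
board y ext [-0.17071543 -0.16644919 -0.00441828  0.16511075  0.16928295]
[0.05549847 0.64576709] 892
yaw,tilt -0.052722322290561986 1.3976526373870741
hinge pt [ 0.68406273 -0.01744617  0.035     ]
index r 0.19805716434228018 0.12076772964455028 0.1399 0.18481573126630532 0.8586639447600651
top line pt [ 0.64363321 -0.01531265  0.26648629]
t 0.1 pos [ 0.217  -0.5855  0.2302] rot [-3.14  -0.     0.355] shift cm [ 28.11 -15.13   1.05] turn -1.135 open 0.9984449742674002
  after-turn shift [25.58 19.1   0.99]
```

>>> {"op": "jog_arm", "data": {
  "commands": "0 0 0 -0.12; 0 0 0 -0.12; 0 0 0 -0.12; 0 0 0 -0.12; 0 0 0 -0.12; 0 0 0 -0.12; 0 0 0 -0.12; 0 0 0 -0.12; 0 0 0 -0.12; 0 0 0 -0.06",
  "grip": 1,
  "grip_force": 30
}}

```text
t: 0.93
tool_pos: [0.217, -0.5857, 0.2305]
tool_rot: [-3.141, -0.001, 1.5]
wrist_force: [-0.5, -0.0, -0.3]
opening: 1.002
finger_force: 0.0
```

>>> {"op": "jog_arm", "data": {
  "commands": "2.82 2.13 0 0; 2.82 2.13 0 0; 2.82 2.13 0 0; 2.82 2.13 0 0; 2.82 2.13 0 0; 2.82 2.13 0 0; 2.82 2.13 0 0; 2.82 2.13 0 0; 2.82 2.13 0 0; 0 0 2 0.025; 0 0 2 0; 0 0 2 0"
}}

```text
t: 1.93
tool_pos: [0.4281, -0.3467, 0.1706]
tool_rot: [3.141, 0.0, 1.472]
wrist_force: [0.0, 0.2, 0.4]
opening: 1.002
finger_force: 0.0
```

```bash
python3 - <<'E'
from h import *
go(.4265,-.346,.103,1.475)
E
```

```text
t 1.93 pos [ 0.4281 -0.3467  0.1706] rot [3.141 0.    1.472] shift cm [ 0.06 -0.17  6.76] turn -0.003 open 1.0015833622629204
  after-turn shift [ 0.06 -0.17  6.76]
```

>>> {"op": "jog_arm", "data": {
  "commands": "0 -0.15 1.5 0; 0 0 1.5 0; 0 0 1.5 0; 0 0 1.5 0; 0 0 0.75 0; 0 0 0 0"
}}

```text
t: 2.43
tool_pos: [0.4247, -0.346, 0.1011]
tool_rot: [-3.138, -0.003, 1.47]
wrist_force: [-0.7, -0.3, 0.4]
opening: 0.999
finger_force: 0.0
```

```bash
python3 - <<'E'
from h import *
go(.4265,-.346,.103,1.475)
a,_=grab('scene');b,_=grab('top')
a=cv2.resize(a[230:380,110:260],(400,400),interpolation=2);b=cv2.resize(b[230:340,435:545],(400,400),interpolation=2)
cv2.imwrite('pics/c2.png',np.hstack([a,b]))
E
```

```text
t 2.43 pos [ 0.4247 -0.346   0.1011] rot [-3.138e+00 -3.000e-03  1.470e+00] shift cm [ 0.02  0.18 -0.19] turn -0.005 open 0.9990187172273812
  after-turn shift [ 0.02  0.18 -0.19]
```

View pics/c2.png

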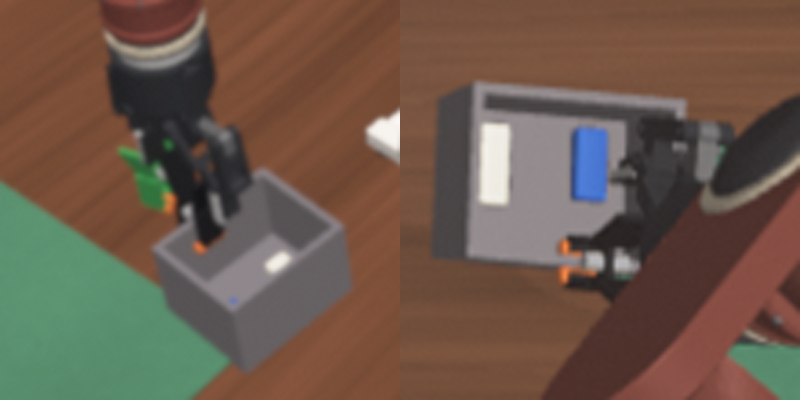

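The fingers straddle the black clip: jaws at about (200,245) in the left crop and (570,262) in the right one. I'll close now.

>>> {"op": "jog_arm", "data": {
  "commands": "0 0.1 -0.15 0; 0 0 0 0; 0 0 0 0; 0 0 0 0; 0 0 0 0; 0 0 0 0; 0 0 0 0; 0 0 0 0; 0 0 0 0; 0 0 0 0",
  "grip": -1,
  "grip_force": 35
}}

```text
t: 3.37
tool_pos: [0.4275, -0.3483, 0.107]
tool_rot: [3.14, 0.002, 1.47]
wrist_force: [-1.5, 0.7, 5.8]
opening: 0.205
finger_force: 40.8
```

>>> {"op": "jog_arm", "data": {
  "commands": "0 0 0 0; 0 0 -1 0; 0 0 -1.5 0; 0 0 -2 0; 0 0 -3 0; 0 0 -3 0; 0 0 -4 0; 0 0 -4 0; 0 0 -4 0; 0 0 -3 0; 0 0 0 0"
}}

```text
t: 4.28
tool_pos: [0.4286, -0.349, 0.3702]
tool_rot: [3.131, 0.009, 1.47]
wrist_force: [0.0, 0.7, 1.3]
opening: 0.201
finger_force: 40.1
```

```bash
python3 - <<'E'
from h import *
go(.4265,-.346,.36,1.475); print(env.sense()['wrist_force'])
a,_=grab('scene');b,_=grab('top')
cv2.imwrite('pics/c3.png',np.hstack([cv2.resize(a[140:340,80:280],(400,400),interpolation=2),cv2.resize(b[220:340,445:565],(400,400),interpolation=2)]))
p=np.array(env.sense()['tool_pos']); print(w2px('scene',[p,p+[0,0,.019],p-[0,0,.011],p-[0,0,.047]]), w2px('top',[p]))
E
```

```text
t 4.28 pos [ 0.4286 -0.349   0.3702] rot [3.131 0.009 1.47 ] shift cm [ 0.29 -0.25  1.01] turn -0.005 open 0.20124095038888873
  after-turn shift [ 0.29 -0.25  1.01]
[0.04657124 0.69658342 1.26036586]
[[161.65203868 211.10044925]
 [159.9765002  203.13804418]
 [162.61007695 215.6348334 ]
 [165.68462601 230.09839238]] [[561.77824956 299.17986994]]
```

View pics/c3.png

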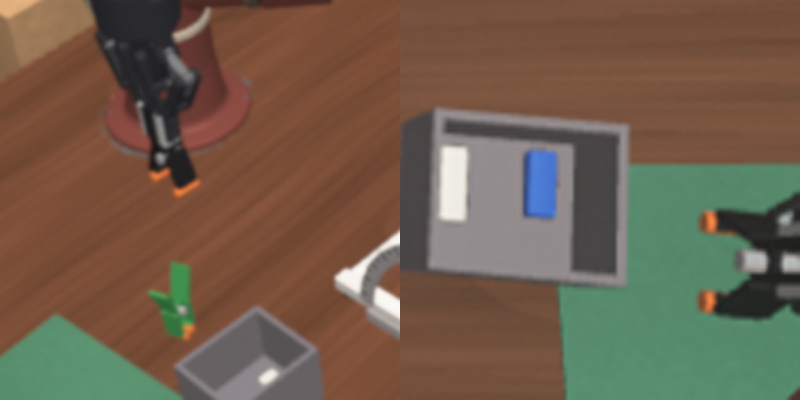

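The clip is held squeezed open: jaws at (160,175) and (186,187) in the left crop, (708,222) and (708,300) in the right. I'll locate the pads relative to the TCP.

```bash
python3 - <<'E'
from h import *
s=env.sense();p=np.array(s['tool_pos']);print(p,s['tool_rot'])
for n in('scene','top'):
    W,im=cloud(n); hs=cv2.cvtColor(im,cv2.COLOR_BGR2HSV)
    o=(hs[...,1]>150)&(hs[...,0]>4)&(hs[...,0]<22)&(hs[...,2]>150)&(np.linalg.norm(W-p,axis=-1)<.09)
    k,l,st,ce=cv2.connectedComponentsWithStats(o.astype(np.uint8))
    for i in range(1,k):
        if st[i,4]>4: print(n,st[i,4],ce[i],np.nanmean(W[l==i],0).round(4),(np.nanmean(W[l==i],0)-p).round(4),np.nanmin(W[l==i],0)-p)
yaw=-.0527
# target: board slab centre at pad level
m=np.array([.67106,-.01676,.16169]);n=np.array([.98368,-.05191,.17228]); q=m-.0065*n
y=-.003
for z in(.2425,.25,.2665): print(z,q[0]-(n[1]*(y-q[1])+n[2]*(z-q[2]))/n[0])
go(.650,-.003,.37,np.pi/2-.053)
E
```

```text
[ 0.42740269 -0.34777796  0.36261387] [3.13856908e+00 2.49444046e-03 1.46990253e+00]
scene 34 [158.73529412 227.35294118] [ 0.4135 -0.3524  0.3189] [-0.0139 -0.0046 -0.0437] [-0.02199349 -0.00976844 -0.05094324]
scene 52 [172.34615385 234.19230769] [ 0.4507 -0.3515  0.3195] [ 0.0233 -0.0037 -0.0431] [ 0.01410495 -0.01493207 -0.05101623]
top 15 [537.93333333 286.33333333] [ 0.4476 -0.3375  0.3171] [ 0.0202  0.0102 -0.0455] [ 0.01623389  0.00789846 -0.04918284]
top 16 [537.125 310.   ] [ 0.4119 -0.3336  0.3163] [-0.0155  0.0141 -0.0464] [-0.01850178  0.01129738 -0.04895314]
0.2425 0.6510253604547718
0.25 0.6497118235321954
0.2665 0.6468220423025272
t 4.38 pos [ 0.4274 -0.3478  0.3626] rot [3.139e+00 2.000e-03 1.470e+00] shift cm [36.54 18.68 -0.77] turn -0.048 open 0.20079348348319825
  after-turn shift [35.61 20.4  -0.77]
```

>>> {"op": "jog_arm", "data": {
  "commands": "0 0 -0.5 -0.048; 3 1.6 0 0; 3.3 1.85 0 0; 3.3 1.85 0 0; 3.3 1.85 0 0; 3.3 1.85 0 0; 3.3 1.85 0 0; 3.3 1.85 0 0; 3.3 1.85 0 0; 3.3 1.85 0 0; 3.2 1.85 0 0; 2 1 0 0"
}}

```text
t: 5.38
tool_pos: [0.6379, -0.0088, 0.3617]
tool_rot: [-3.137, -0.002, 1.52]
wrist_force: [0.1, -1.5, -1.6]
opening: 0.201
finger_force: 40.1
```

>>> {"op": "jog_arm", "data": {
  "commands": "0 0 0 0; 0 0 0 0; 0 0 0 0; 0 0 0 0"
}}

```text
t: 5.72
tool_pos: [0.6369, -0.0132, 0.3643]
tool_rot: [-3.14, 0.0, 1.516]
wrist_force: [0.2, 0.1, 1.0]
opening: 0.202
finger_force: 40.1
```

```bash
python3 - <<'E'
from h import *
W,im=grab('top'),0
s=env.sense();p=np.array(s['tool_pos'])
for n in('scene','top'):
    if n=='scene': grab(n)
    W,im=cloud(n); hs=cv2.cvtColor(im,cv2.COLOR_BGR2HSV)
    o=(hs[...,1]>150)&(hs[...,0]>4)&(hs[...,0]<22)&(hs[...,2]>150)&(np.linalg.norm(W-p,axis=-1)<.07)
    k,l,st,ce=cv2.connectedComponentsWithStats(o.astype(np.uint8))
    for i in range(1,k):
        if st[i,4]>4: print(n,st[i,4],ce[i],(np.nanmean(W[l==i],0)-p).round(4),(np.nanmin(W[l==i],0)-p).round(3))
go(.6475,-.003,.2935,np.pi/2-.053)
E
```

```text
scene 37 [345.45945946 182.54054054] [-0.0153 -0.0006 -0.0513] [-0.022 -0.011 -0.058]
scene 13 [357.61538462 189.76923077] [ 0.0202 -0.0082 -0.0503] [ 0.016 -0.013 -0.053]
t 5.82 pos [ 0.6371 -0.0134  0.3651] rot [-3.141  0.     1.516] shift cm [1.1  0.98 7.16] turn -0.002 open 0.20349480898735262
  after-turn shift [1.09 0.99 7.16]
```

>>> {"op": "jog_arm", "data": {
  "commands": "0.6 0.5 0 0; 0.5 0.48 0 0; 0 0 0 0; 0 0 1.5 0; 0 0 1.5 0; 0 0 1 0; 0 0 0 0; 0 0 0 0"
}}

```text
t: 6.48
tool_pos: [0.6471, -0.0017, 0.3229]
tool_rot: [-3.138, -0.0, 1.518]
wrist_force: [-1.1, 0.2, 0.4]
opening: 0.201
finger_force: 40.1
```

```bash
python3 - <<'E'
from h import *
go(.6475,-.003,.296,np.pi/2-.053);print(env.sense()['wrist_force'])
a,_=grab('scene');b,_=grab('top')
cv2.imwrite('pics/c4.png',np.hstack([cv2.resize(a[130:250,300:420],(400,400),interpolation=2),cv2.resize(b[130:230,270:370],(400,400),interpolation=2)]))
E
```

```text
t 6.48 pos [ 0.6471 -0.0017  0.3229] rot [-3.138 -0.     1.518] shift cm [-0.13  0.05  2.69] turn -0.0 open 0.20135319934100182
  after-turn shift [-0.13  0.05  2.69]
[-1.06987688  0.15621638  0.40853056]
```

View pics/c4.png

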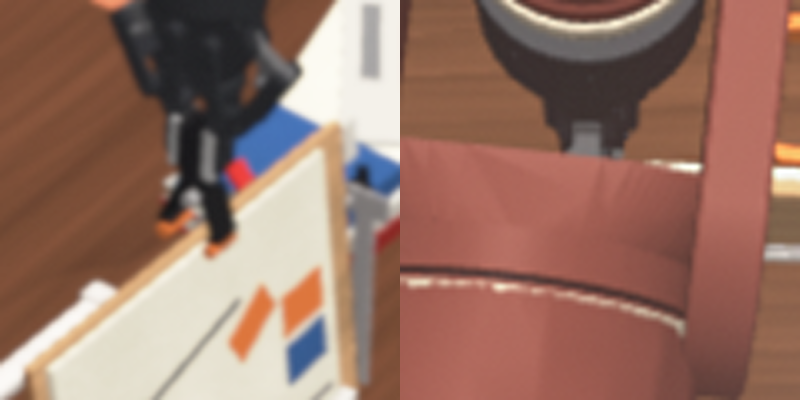

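The left crop shows the jaws straddling the top edge, front jaw at (222,245) and back jaw at (172,220). I'll lower it.

>>> {"op": "jog_arm", "data": {
  "commands": "0 0 0.5 0; 0 0 0.5 0; 0 0 0.5 0; 0 0 0.5 0; 0 0 0 0; 0 0 0 0"
}}

```text
t: 7.08
tool_pos: [0.6477, -0.0017, 0.3045]
tool_rot: [-3.14, -0.0, 1.518]
wrist_force: [1.0, -0.6, -0.0]
opening: 0.198
finger_force: 40.1
```

>>> {"op": "jog_arm", "data": {
  "commands": "0 0 0.4 0; 0 0 0.3 0; 0 0 0 0; 0 0 0 0; 0 0 0 0"
}}

```text
t: 7.5
tool_pos: [0.648, -0.0017, 0.2984]
tool_rot: [3.142, 0.0, 1.518]
wrist_force: [-0.7, -0.8, -1.4]
opening: 0.2
finger_force: 40.1
```

```bash
python3 - <<'E'
from h import *
go(.6475,-.003,.296,np.pi/2-.053);print(env.sense()['wrist_force'])
a,_=grab('scene')
cv2.imwrite('pics/c5.png',cv2.resize(a[150:230,310:390],(560,560),interpolation=2))
E
```

```text
t 7.5 pos [ 0.648  -0.0017  0.2984] rot [3.142 0.    1.518] shift cm [-0.13 -0.04  0.24] turn 0.0 open 0.20035556543261915
  after-turn shift [-0.13 -0.04  0.24]
[-0.67247015 -0.75502278 -1.39952929]
```

View pics/c5.png

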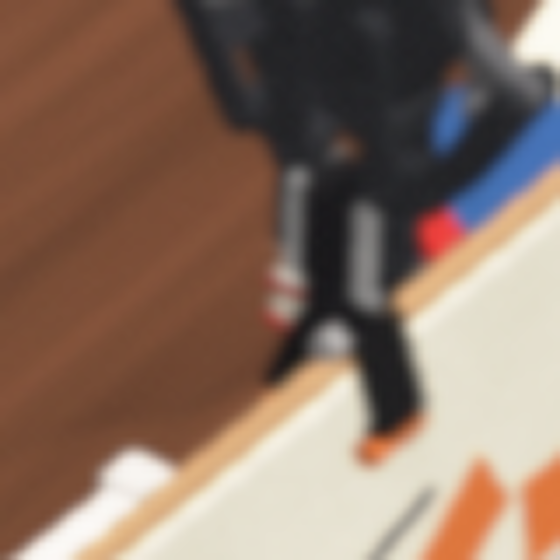

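The front jaw (390,440) lies over the drawing and the pin (330,340) is just above the edge. I'll release it.

>>> {"op": "jog_arm", "data": {
  "commands": "0 0 0 0; 0 0 0 0; 0 0 0 0; 0 0 0 0; 0 0 0 0; 0 0 0 0; 0 0 0 0; 0 0 0 0",
  "grip": 1
}}

```text
t: 8.22
tool_pos: [0.648, -0.0017, 0.2983]
tool_rot: [3.142, -0.0, 1.518]
wrist_force: [0.1, -0.8, -0.7]
opening: 1.003
finger_force: 0.0
```

>>> {"op": "jog_arm", "data": {
  "commands": "0 0 -1 0; 0 0 -2 0; 0 0 -3 0; 0 0 -3 0; 0 0 -2 0; 0 0 0 0; 0 0 0 0; 0 0 0 0; 0 0 0 0; 0 0 0 0"
}}

```text
t: 9.05
tool_pos: [0.6475, -0.0017, 0.4061]
tool_rot: [-3.138, -0.0, 1.518]
wrist_force: [-1.3, -0.0, -0.2]
opening: 1.003
finger_force: 0.0
```

```bash
python3 - <<'E'
from h import *
a,_=grab('scene')
cv2.imwrite('pics/c6.png',cv2.resize(a[130:330,240:440],(600,600),interpolation=2))
go(.641,-.09,.38,np.pi/2-.053)
W,im=cloud('scene'); hs=cv2.cvtColor(im,cv2.COLOR_BGR2HSV)
reg=np.zeros((480,640),bool);reg[170:330,310:412]=1
n=np.array([.98368,-.05191,.17228]); m=np.array([.67106,-.01676,.16169])
q=W[reg&(abs((W-m)@n)<.012)&(W[...,2]<.23)&(W[...,2]>.1)]; c=q.mean(0); vt=np.linalg.svd(q-c)[2]; N=vt[2]*np.sign(vt[2][0]); print(c,N,np.arctan2(np.hypot(*N[:2]),N[2]))
E
```

```text
t 9.1 pos [ 0.6476 -0.0017  0.4064] rot [-3.139 -0.     1.518] shift cm [-8.86 -0.18  2.64] turn -0.0 open 0.9988351401024406
  after-turn shift [-8.86 -0.18  2.64]
[ 0.66942182 -0.01465892  0.16661746] [ 0.98328447 -0.05035451  0.17497452] 1.3949164400484897
```

View pics/c6.png

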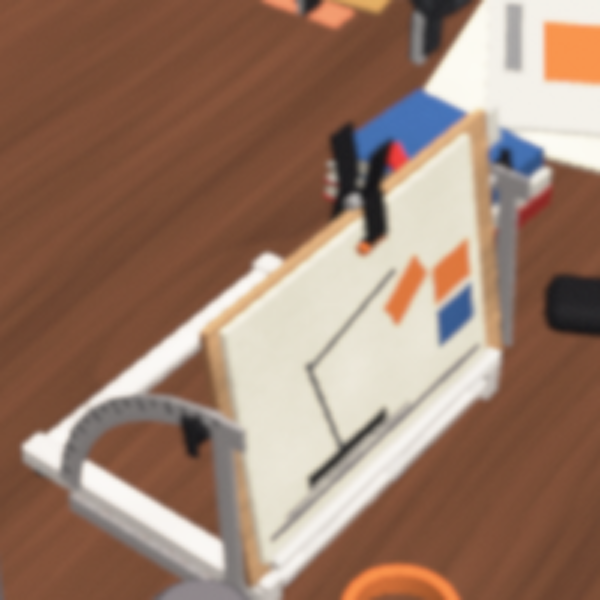

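The clip is seated at (360,220), the drawing flat and on the ledge. Next I straddle the board's edge about 85 mm to the -y side, half open.

>>> {"op": "jog_arm", "data": {
  "commands": "-3 0 0 0; -3 0.05 0 0; -2.35 0 0 0; 0 0 2.5 0; 0 0 2.5 0; 0 0 2.5 0; 0 0 2.5 0; 0 0 1 0; 0 0 0 0; 0 0 0 0; 0 0 0 0",
  "grip": 0,
  "grip_force": 20
}}

```text
t: 10.02
tool_pos: [0.6448, -0.0852, 0.3005]
tool_rot: [3.139, 0.001, 1.518]
wrist_force: [0.3, 0.3, -0.0]
opening: 0.504
finger_force: 0.0
```

```bash
python3 - <<'E'
from h import *
go(.644,-.085,.248,np.pi/2-.053)
a,_=grab('scene')
cv2.imwrite('pics/c7.png',cv2.resize(a[140:260,270:390],(600,600),interpolation=2))
E
```

```text
t 10.02 pos [ 0.6448 -0.0852  0.3005] rot [3.139e+00 1.000e-03 1.518e+00] shift cm [ 0.02 -0.1   5.25] turn 0.0 open 0.5042199420532268
  after-turn shift [ 0.02 -0.1   5.25]
```

View pics/c7.png

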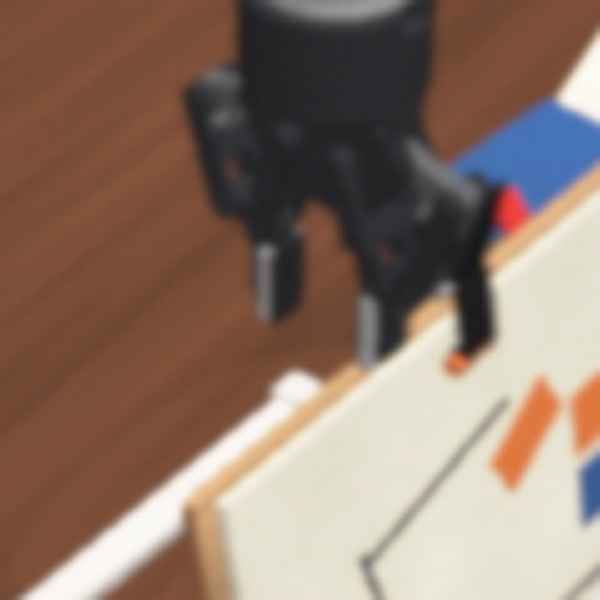

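The fingers straddle the edge, front tip at (378,360) and back tip at (272,318). I'll lower them.

>>> {"op": "jog_arm", "data": {
  "commands": "0 0 1 0; 0 0 1 0; 0 0 1 0; 0 0 1 0; 0 0 1 0; 0 0 0.2 0; 0 0 0 0; 0 0 0 0; 0 0 0 0"
}}

```text
t: 10.82
tool_pos: [0.6444, -0.0852, 0.2471]
tool_rot: [3.14, 0.0, 1.518]
wrist_force: [0.7, -0.6, 0.7]
opening: 0.497
finger_force: 0.0
```

```bash
python3 - <<'E'
from h import *
s=env.sense(); print(s['wrist_force'],s['tool_pos'])
# arc path: edge shift from 1.395 to theta, in tool -y / +z
for th in(1.395,1.25,1.1,1.0,.95,.9,.86): print(th, round((-.235*np.cos(th)+.235*np.cos(1.395))*100,2), round((.235*np.sin(1.395)-.235*np.sin(th))*100,2))
E
```

```text
[ 0.73219255 -0.57388168  0.68395976] [ 0.64441598 -0.08519434  0.24709441]
1.395 0.0 0.0
1.25 -3.3 0.84
1.1 -6.55 2.19
1.0 -8.59 3.36
0.95 -9.56 4.02
0.9 -10.5 4.73
0.86 -11.22 5.33
```

>>> {"op": "jog_arm", "data": {
  "commands": "0 -0.6 0.05 0; 0 -0.6 0.1 0; 0 -0.6 0.1 0; 0 -0.6 0.15 0; 0 -0.6 0.2 0; 0 -0.6 0.2 0; 0 -0.6 0.25 0; 0 -0.6 0.25 0; 0 -0.6 0.3 0; 0 -0.6 0.3 0; 0 -0.6 0.35 0; 0 -0.4 0.35 0"
}}

```text
t: 11.82
tool_pos: [0.5732, -0.0813, 0.2196]
tool_rot: [-3.141, -0.0, 1.518]
wrist_force: [-0.2, 1.2, -0.6]
opening: 0.5
finger_force: 0.0
```

>>> {"op": "jog_arm", "data": {
  "commands": "0 0 0.3 0; 0 0 0.3 0; 0 0 0 0; 0 0 0 0; 0 0 0 0; 0 0 0 0; 0 0 0 0; 0 0 0 0"
}}

```text
t: 12.48
tool_pos: [0.5741, -0.0814, 0.214]
tool_rot: [-3.141, -0.0, 1.518]
wrist_force: [-3.0, 0.5, -2.2]
opening: 0.496
finger_force: 1.2
```

```bash
cat > m.py <<'E'
from h import *
def tilt():
    grab('scene');W,im=cloud('scene'); hs=cv2.cvtColor(im,cv2.COLOR_BGR2HSV)
    yaw=-.0527; ex=np.array([np.cos(yaw),np.sin(yaw),0]);ey=np.array([-ex[1],ex[0],0]); h=np.array([.68406,-.01745,.035])
    r=W-h; Y=r@ey; X=r@ex; Z=r[...,2]
    m=(abs(Y+.0)<.16)&(X<.02)&(X>-.25)&(Z>.03)&(Z<.24)&(hs[...,1]<60)&(hs[...,2]>170)
    q=W[m]
    for _ in range(4):
        c=np.median(q,0) if _==0 else q.mean(0); vt=np.linalg.svd(q-q.mean(0))[2]; N=vt[2]*np.sign(vt[2][0]); q=q[abs((q-q.mean(0))@N)<[.02,.01,.006,.004][_]]
    print('board tilt',np.arctan2(np.hypot(*N[:2]),N[2]),len(q),N,'centre dist from hinge plane',(q.mean(0)-h)@N)
s=env.sense();print(s['t'],s['tool_pos'],s['wrist_force'],s['finger_force'])
tilt()
E
python3 - <<'E'
from m import *
im,_=load('scene')
b,_=grab('top')
cv2.imwrite('pics/c8.png',np.hstack([cv2.resize(im[130:350,240:460],(400,400),interpolation=2),cv2.resize(b[140:260,190:310],(400,400),interpolation=2)]))
E
```

```text
12.4833 [ 0.57408847 -0.08135935  0.21399771] [-3.04220708  0.45401767 -2.22099815] 1.2476481031626463
board tilt 1.0169620207349228 6384 [ 0.84914959 -0.04815843  0.52595222] centre dist from hinge plane 0.01028707215086995
```

View pics/c8.png

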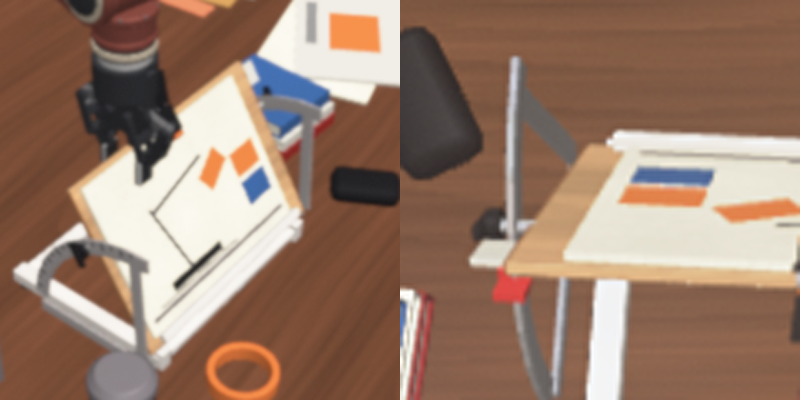

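The board now rests on the back finger at about 1.02 rad. In the right crop the pointer is at (490,253) and the red index at (512,285), a bit lower. I'll measure both.

```bash
cat > k.py <<'E'
from h import *
yaw=-.0527; ex=np.array([np.cos(yaw),np.sin(yaw),0]);ey=np.array([-ex[1],ex[0],0]); h=np.array([.68406,-.01745,.035])
def pi():
    W,im=cloud('top'); hs=cv2.cvtColor(im,cv2.COLOR_BGR2HSV)
    r=W-h; Y=r@ey; X=-(r@ex); Z=r[...,2]; rad=np.hypot(X,Z); an=np.arctan2(Z,X)
    reg=(Y>.175)&(Y<.225)&(rad>.16)&(rad<.24)&(Z>.08)
    red=reg&(hs[...,1]>150)&((hs[...,0]<6)|(hs[...,0]>174)); wh=reg&(hs[...,1]<50)&(hs[...,2]>180)
    for n,m,t in(('index',red,.0025),('pointer',wh,.002)):
        print(n,m.sum(),'r',np.median(rad[m]).round(4),'ang',np.median(an[m]).round(4),an[m].min().round(3),an[m].max().round(3),'corrected',(np.median(an[m])-t/np.median(rad[m])).round(4),'Y',np.median(Y[m]).round(3))
E
python3 - <<'E'
from k import *
pi()
W,im=cloud('top');print(im[213:219,212:224].tolist()[2][:6])
E
```

```text
index 74 r 0.1883 ang 0.8616 0.836 0.879 corrected 0.8484 Y 0.195
pointer 183 r 0.1764 ang 1.0432 1.01 1.594 corrected 1.0319 Y 0.195
[[146, 160, 178], [194, 208, 215], [202, 215, 219], [200, 214, 218], [201, 214, 218], [200, 214, 217]]
```

>>> {"op": "jog_arm", "data": {
  "commands": "0 -0.4 0.25 0; 0 -0.4 0.28 0; 0 -0.4 0.28 0; 0 -0.4 0.3 0; 0 -0.4 0.3 0; 0 -0.4 0.3 0; 0 -0.4 0.3 0; 0 -0.3 0.3 0; 0 0 0 0; 0 0 0 0; 0 0 0 0; 0 0 0 0"
}}

```text
t: 13.58
tool_pos: [0.5424, -0.0797, 0.1907]
tool_rot: [-3.139, -0.0, 1.518]
wrist_force: [-5.4, 0.0, 0.8]
opening: 0.5
finger_force: 2.7
```

```bash
sed -i 's/wh=reg&/wh=reg\&(rad>.197)\&/' k.py; python3 - <<'E'
from m import *
import k
im,_=load('scene'); b,_=grab('top'); k.pi()
cv2.imwrite('pics/c9.png',np.hstack([cv2.resize(im[130:350,240:460],(400,400),interpolation=2),cv2.resize(b[190:250,190:250],(400,400),interpolation=2)]))
E
```

```text
13.5833 [ 0.54239037 -0.07973501  0.19074349] [-5.40670049  0.0341716   0.82533935] 2.696297764778137
board tilt 0.8485071675991582 6369 [ 0.74911363 -0.04207545  0.66110395] centre dist from hinge plane 0.01083725566387482
index 51 r 0.1836 ang 0.8619 0.851 0.892 corrected 0.8483 Y 0.198
pointer 94 r 0.2158 ang 0.8648 0.85 0.873 corrected 0.8556 Y 0.196
```

View pics/c9.png

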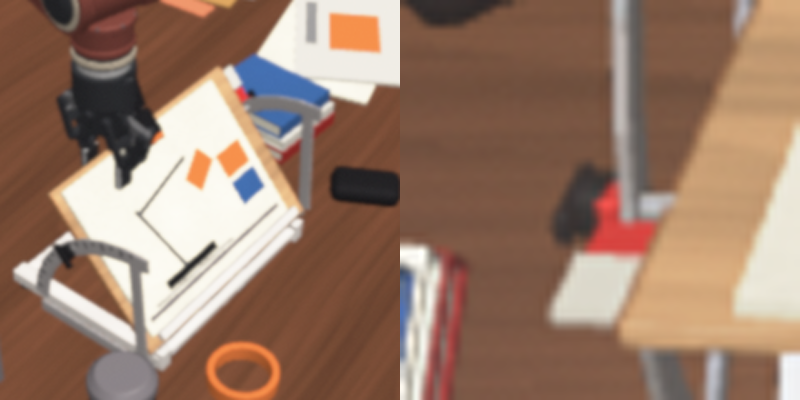

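The white pointer (600,285) is in line with the red index (620,235) in the right crop, agreeing within about 0.01 rad. The clip is still on. I'll hold for a moment and confirm.

>>> {"op": "jog_arm", "data": {
  "commands": "0 0 0 0; 0 0 0 0; 0 0 0 0; 0 0 0 0; 0 0 0 0; 0 0 0 0; 0 0 0 0; 0 0 0 0; 0 0 0 0; 0 0 0 0; 0 0 0 0; 0 0 0 0"
}}

```text
t: 14.68
tool_pos: [0.5425, -0.0797, 0.1908]
tool_rot: [-3.139, -0.0, 1.518]
wrist_force: [-6.5, -0.0, 1.3]
opening: 0.501
finger_force: 2.7
```

```bash
python3 - <<'E'
from m import *
s=env.sense()
if s['finger_force']>.8: print(env.hand_in())
E
```

```text
14.6833 [ 0.54245784 -0.07972594  0.19079914] [-6.46376014 -0.02028695  1.33662227] 2.7268755063414574
board tilt 0.8481549084073613 6366 [ 0.74889075 -0.04188975  0.6613682 ] centre dist from hinge plane 0.010920419695749611
the job is handed in; nothing more can be done
None
```

The job is handed in, with no verdict returned: the black clip clamps drawing and board near the middle of the top edge, and the fingers hold the board still at about 0.85 rad (2.7 N), pointer within about 0.01 rad of the red index, ready for you to tighten the wing knobs.

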